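# Lower the ratchet hold-down onto the brass disc

### The arm

A 7-joint arm with a two-finger parallel gripper is mounted at the origin on the work surface. World frame = base frame: x ahead of the robot, y to its left, z up, the work surface at z = 0. Lengths are in m, angles in rad, forces in N, time in s.
With the tool pointing down it reaches from about 0.35 to 0.9 m from the base axis. Payload 8.1 kg.
Tool frame: the origin (TCP) lies at the centre of the arm's flange, where the gripper is bolted on; the fingertips stand 178 mm ahead of it and the grasp point (between the pads) lies 159 mm ahead of it; z points along the fingers, y is the line along which they close (so a half turn about z gives the same grasp; the last joint's range is limited). The gripper opens to 92 mm and grips with 3 to 60 N. Pads are 19 mm wide; open, the fingers measure 130 mm over their backs; the gripper's body (75 mm by 190 mm) begins 47 mm behind the grasp point.
Start: joints at [-1.285, 0.434, 0.025, 1.573, -0.012, 1.134, -0.075], TCP at [0.237, 0.578, 0.405] pointing down, gripper open.
Joint ranges: [-2.62, 2.62], [-0.44, 2.09], [-1.27, 1.32], [0.08, 2.57], [-1.32, 4.46], [0.12, 2], [-2.74, 2.74]. Speed limits (rad/s): [2.22, 2.22, 3.01, 3.01, 3.14, 3.14, 3.14].

### API

Orientations are given as a rotation vector (axis times angle).
In Python, from cell import arm gives the robot as it stands. The module is installed in compiled form; this text tells all that it offers.
- The arm moves only by the shell command python3 -m inch 'ROWS' [FORCE]. ROWS is text: rows parted by semicolons, each of 5 numbers parted by spaces: the shift along the tool's x, y, z in m, then the turn about the tool's z in rad, then the finger opening in m, from 0 to 0.0918. In form: x y z roll fingers; .... A call has 1 to 5 rows; each row is the pose to reach, as a shift and turn from the pose commanded when the call began, along the tool's axes at that moment; what a row does not reach only later rows make up. A row lasts 1/10 s, in which the tool goes at most 50 mm and 8.59 degrees, less where a joint would pass 70% of its speed; a pose out of reach is approached as far as the arm can. A call with a gripper value outside its range is refused whole. The fingers move at their own pace and stop on an object; FORCE is the grip in N (left out, the last holds). Time passes only in rows, so rows that repeat a pose let the fingers close. It gives the time, the measured TCP pose, the force, the opening and the grip force at its end, in the units of the state.
- arm.observe(): the state, without advancing time (a new reading comes with each control period).
- arm.get_image(name): name is "side" or "top" or "wrist"; returns the picture (400x640x3 uint8, red, green, blue); there is no depth.
- arm.get_calibration(name): a dict with "intrinsics" (3x3 intrinsics, pixels), "distortion" ([k1, k2, p1, p2, k3] as OpenCV has them; the pictures are not rectified), "pose" (4x4, takes a point from camera to world coordinates). Camera axes: x right, y up, looking along -z (the intrinsics and any distortion apply to the point x, -y, -z); pixel columns grow to the right and rows downward; lengths in m; the calibration is good to about 2 mm. A picture is of the moment at which its call begins: read the wrist's pose just before it. get_calibration takes no time and is no camera call; for the wrist camera it gives the pose at the moment of the call.
- arm.sign_off(): hands the job in; it is judged then, once.
Trained networks look in the newest picture that a camera, given by its name, has taken for a name from the list of things; names that differ only in an ending like _2 or _b are one class to them, and where a whole thing is asked for, a point or a joint stands for the part that bears it (a point fixed in the world has none). Each returns a list of dicts, best first, with "conf" (0 to 1); they miss things now and then, are a little off and sometimes report something else, mostly with a low value. They report only what shows in the picture. A call takes as long as a camera call.
- arm.look_for(camera, query): "point" ([row, column] in pixels, amid what is visible of it).
- arm.silhouettes(camera, query): "region" (400x640 bool, what is visible of it) and "point" ([row, column] in pixels, amid what is visible of it).
- arm.place_of(camera, query): "point" ([row, column] in pixels: a listed point, or the origin of a listed thing).
The state is a dict: "clock": time; "joints": joint angles; "dq": joint speeds; "joint_efforts": joint torques, N m; "position": TCP position; "ee_rot": TCP orientation; "force": force on the tool from outside, world axes, zero at the start; "ft_torque": the same for the moment, N m; "width": opening from 0.0 (shut) to 1.0 (fully open); "gripper_force": force on a finger pad.
Only numpy, scipy, OpenCV 4.12 (cv2) and the standard library are available. Lean on these libraries where they do the work, as an engineer would, in place of code of your own. Each camera call takes 0.05 s, during which the arm holds its last target. There are 200 camera calls.

### The job

Press the red tab of the ratchet pawl all the way down, so that the pawl stays free of the teeth; then push the hold-down arm down by its black knob, past its teeth, until its rubber foot rests on the brass disc. Only push with the fingers: do not touch or shift the disc, grip or lift nothing, leave the other things on the bench where they are, and finish with the hand clear.

Things in the scene. Friction and masses are not known exactly. Their poses are not given: they have to be found in the camera images.
- clamp: green clamp screwed to the bench, place and heading vary; base plate 405 x 130 x 15 mm, from x = -180 to +225 mm. Origin on the bench below the arm pivot; x points along the arm towards the knob, z up, y across the arm. Two uprights at x = 0 (52 mm wide overall, 125 mm high) carry the pivot; a steel block 70 x 70 mm, top 55 mm above the bench, is at x = +150 mm
- pivot (a point): hinge axis of the arm, 110 mm above the bench over the clamp's origin; the hinge axis runs along the clamp's y. The toothed ratchet wheel round it has a radius of 38 mm, 52 mm over its teeth
- knob (a point): centre of the black ball knob (34 mm diameter) at the end of the aluminium arm, 200 mm from the pivot, on the arm's centre line. Pushing down on top of the ball lowers the arm about the pivot; about 2 to 5 N is needed once the pawl is free
- foot (a point): centre of the underside of the round rubber foot (28 mm diameter) under the arm, 150 mm from the pivot along the arm and 49 mm below the arm's centre line; it meets the disc's top face when the arm is level
- tab (a point): centre of the top of the red thumb tab of the pawl (36 mm along clamp x, 44 mm across, 8 mm thick): while engaged 120 mm above the bench, at clamp x = -95 mm. Pressing it straight down, about 5 N, sinks it 11 mm to its stop; it turns about an axis at clamp x = -150 mm, 110 mm above the bench
- swingarm (a joint): arm elevation in rad: 0 = level, foot on the disc; positive = knob raised. Starts raised at about 0.8. Its hinge is stiff enough to stay where it is left. While the pawl is engaged the teeth stop it from going down (it stops at about 0.7)
- pawl (a joint): pawl angle in rad: 0 = engaged in the teeth, 0.20 = tab pressed down to its stop, clear of the teeth; beyond about 0.10 the teeth pass. It has a stiff pivot and stays where it is left
- disc: loose brass disc, 44 mm diameter, 6 mm thick, lying on the steel block under the foot; origin at the centre of its underside. Not to be touched by the fingers
- band: loose brass ring, 28 mm diameter, 9 mm high, on the clamp's base plate beside the arm; origin at its underside
- punch: small loose steel doming punch, 24 mm diameter, 52 mm tall, upright on the base plate beside the arm; origin at its underside
- jar: loose amber glass jar with a white lid and a paper label, 60 mm diameter, 75 mm tall; origin at its underside
- loupe: loose black eye loupe, 40 mm diameter, 34 mm tall; origin at its underside
- mandrel: loose steel ring mandrel on a round foot, 64 mm diameter, 132 mm tall; origin at its underside
- hammer: loose hammer lying flat on the bench, to the left of the clamp seen from the robot
- findings: loose wooden tray with six compartments, 100 x 140 x 28 mm; origin at its underside

How it is judged:
By the outcome, as a careful person would: the job done as asked, in the order asked, and still so for the second after the job is handed in, with the robot touching nothing.
It also fails if it takes over 48 s, if anything falls off the work surface, if the arm or the gripper's body presses on something with over 40 N, if the wrist force passes 120 N, or if a joint passes its speed limit or range.

## Working session

There is one attempt and no reset: what is moved stays moved. The work goes in short steps, Python scripts to look and compute and a shell command to move; the robot and the scene stay as the last step left them, time stands still between calls to the robot, and variables do not carry over. Pictures are saved under pics/ and viewed, at most 10 in all, crops included, and the job is handed in when it is done.

```bash
mkdir -p pics; cat > h.py <<'E'
import numpy as np, cv2
from cell import arm
from scipy.spatial.transform import Rotation as R
def ray(cam,pt):
    c=arm.get_calibration(cam);K=np.array(c["intrinsics"]);D=np.array(c["distortion"]);P=np.array(c["pose"])
    u=cv2.undistortPoints(np.array([[[pt[1],pt[0]]]],float),K,D)[0,0]
    return P[:3,3],P[:3,:3]@np.array([u[0],-u[1],-1])
def atz(cam,pt,z):
    o,d=ray(cam,pt);return o+d*(z-o[2])/d[2]
def tri(rs):
    A=np.zeros((3,3));b=np.zeros(3)
    for o,d in rs:
        d=d/np.linalg.norm(d);M=np.eye(3)-np.outer(d,d);A+=M;b+=M@o
    return np.linalg.solve(A,b)
def proj(cam,X):
    c=arm.get_calibration(cam);P=np.array(c["pose"]);p=P[:3,:3].T@(np.array(X)-P[:3,3])
    q=cv2.projectPoints(np.array([[p[0],-p[1],-p[2]]]),np.zeros(3),np.zeros(3),np.array(c["intrinsics"]),np.array(c["distortion"]))[0].ravel();return q[::-1]
def save(cam,f):
    im=arm.get_image(cam);cv2.imwrite(f,im[:,:,::-1]);return im
E
python3 - <<'E'
from h import *
np.set_printoptions(precision=4,suppress=True)
s=arm.observe();print(s["clock"],s["position"],s["ee_rot"],R.from_rotvec(s["ee_rot"]).as_matrix())
r={}
for c in("side","top"):
    save(c,f"pics/{c}0.png")
    for q in("tab","knob","pivot","disc","foot","clamp"):
        l=arm.place_of(c,q)
        for d in l[:2]:print(c,q,d["point"],round(d["conf"],2))
        if l:r[c,q]=ray(c,l[0]["point"])
for q in("tab","knob","pivot","disc","foot","clamp"):
    rs=[r[c,q] for c in("side","top") if (c,q) in r]
    if len(rs)==2:print(q,tri(rs))
print(s["clock"],arm.observe()["clock"])
a=cv2.imread("pics/side0.png");b=cv2.imread("pics/top0.png")
cv2.imwrite("pics/both.png",cv2.resize(np.vstack([a,b]),(480,600)))
E
```

```text
0.0 [0.2368 0.5781 0.4039] [-0.6069 -3.0823  0.0025] [[-0.9254  0.3791 -0.0004]
 [ 0.3791  0.9254 -0.0015]
 [-0.0002 -0.0016 -1.    ]]
side tab [235.0, 350.6] 0.67
side knob [167.0, 288.5] 0.6
side pivot [224.1, 323.7] 0.79
side disc [216.0, 284.2] 0.56
side foot [186.8, 288.1] 0.62
side foot [352.4, 375.2] 0.45
side clamp [248.4, 323.9] 0.62
top tab [155.7, 302.6] 0.73
top tab [211.6, 383.1] 0.62
top knob [232.5, 303.4] 0.87
top pivot [225.1, 352.8] 0.87
top pivot [226.6, 348.2] 0.58
top disc [242.8, 300.5] 0.62
top foot [236.6, 307.9] 0.72
top clamp [226.9, 348.1] 0.89
tab [ 0.836   0.0384 -0.1737]
knob [0.5375 0.0125 0.2363]
pivot [ 0.5733 -0.1239  0.1055]
disc [0.5278 0.0308 0.0464]
foot [0.5318 0.004  0.1746]
clamp [ 0.5823 -0.1158 -0.0021]
0.0 0.7
```

View pics/side0.png

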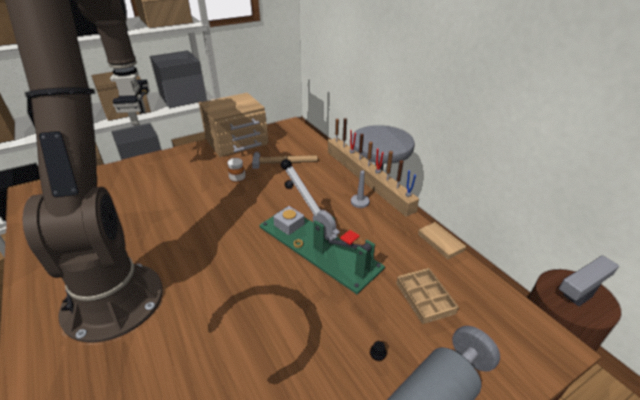

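View pics/top0.png

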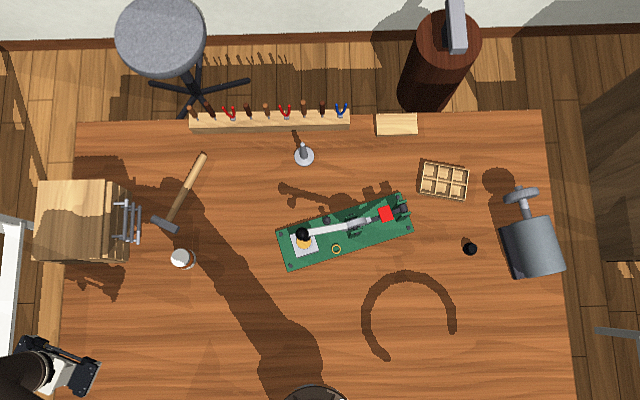

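The side picture shows the green clamp with its arm raised, the black knob at about (163,287) and the red tab at (238,350). The top picture shows the knob at (234,303) and the tab at (213,386). The network's first top tab, at (156,303), is really the mandrel. Next I fit the clamp pose to all the points.

```bash
cat > fit.py <<'E'
from h import *
from scipy.optimize import least_squares
np.set_printoptions(precision=4,suppress=True)
def pts(p):
    x,y,t,e=p;M=lambda X:np.array([x+np.cos(t)*X[0]-np.sin(t)*X[1],y+np.sin(t)*X[0]+np.cos(t)*X[1],X[2]])
    c,s=np.cos(e),np.sin(e)
    return dict(tab=M([-.095,0,.12]),knob=M([.2*c,0,.11+.2*s]),pivot=M([0,0,.11]),foot=M([.15*c+.049*s,0,.11+.15*s-.049*c]),disc=M([.15,0,.055]),clamp=M([0,0,0]))
if __name__=="__main__":
    ob={("side","tab"):[237,350.3],("side","knob"):[165,287.5],("side","pivot"):[224.1,323.7],("side","disc"):[216,286],("side","clamp"):[248.4,323.9],
    ("top","tab"):[212.5,385],("top","knob"):[233,303.2],("top","pivot"):[225.8,351],("top","disc"):[242.8,300.5],("top","clamp"):[226.9,348.1]}
    f=lambda p:np.concatenate([proj(c,pts(p)[q])-np.array(o) for (c,q),o in ob.items()])
    s=least_squares(f,[.578,-.12,1.83,.8],loss="soft_l1");print(s.x)
    for (c,q),e in zip(ob,s.fun.reshape(-1,2)):print(c,q,e)
    for k,v in pts(s.x).items():print(k,v)
E
python3 fit.py
```

```text
[ 0.5755 -0.122   1.8754  0.7861]
side tab [-2.3135 -0.5538]
side knob [-2.0941 -1.0052]
side pivot [-1.714  -0.2489]
side disc [-0.9211  1.4694]
side clamp [ 1.5453 -0.8316]
top tab [-0.2875 -0.7393]
top knob [0.024  0.0268]
top pivot [-2.2729  1.4225]
top disc [-0.0524  2.704 ]
top clamp [2.0361 2.1413]
tab [ 0.604  -0.2127  0.12  ]
knob [0.5331 0.0128 0.2515]
pivot [ 0.5755 -0.122   0.11  ]
foot [0.5333 0.0122 0.1815]
disc [0.5305 0.0211 0.055 ]
clamp [ 0.5755 -0.122   0.    ]
```

```bash
python3 -m inch '-0.03 -0.02 -0.035 0 0; -0.06 -0.05 -0.07 0 0; -0.09 -0.08 -0.1 0 0; -0.12 -0.11 -0.12 0 0; -0.155 -0.145 -0.12 0 0' 20
python3 -m inch '-0.035 -0.035 0 0 0; -0.07 -0.07 0 0 0; -0.105 -0.1 0 0 0; -0.14 -0.135 0 0 0; -0.175 -0.165 0 0 0'
python3 -m inch '-0.035 -0.035 0 0 0; -0.07 -0.07 0 0 0; -0.105 -0.1 0 0 0; -0.14 -0.135 0 0 0; -0.175 -0.165 0 0 0'
python3 -m inch '-0.035 -0.035 0 0.15 0; -0.07 -0.07 0 0.3 0; -0.1 -0.09 0 0.45 0; -0.134 -0.118 0 0.6 0; -0.134 -0.118 0 0.75 0'
python3 -m inch '0 0 0 0.12 0; 0 0 0 0.12 0'
```

```text
clock: 1.2
position: [0.3246, 0.3874, 0.5278]
ee_rot: [0.605, 3.081, 0.008]
force: [2.1, -0.3, 0.4]
width: 0.614
gripper_force: 0.0
clock: 1.7
position: [0.4238, 0.1668, 0.525]
ee_rot: [0.607, 3.082, 0.001]
force: [1.3, 0.2, -0.3]
width: 0.182
gripper_force: 0.0
clock: 2.2
position: [0.5231, -0.0522, 0.5251]
ee_rot: [0.607, 3.081, 0.001]
force: [0.7, 1.0, 0.1]
width: 0.006
gripper_force: 0.0
clock: 2.7
position: [0.6027, -0.215, 0.5237]
ee_rot: [1.709, 2.635, -0.006]
force: [0.6, 0.0, -0.1]
width: 0.007
gripper_force: 0.0
clock: 2.9
position: [0.6024, -0.2099, 0.5242]
ee_rot: [-1.852, -2.537, 0.001]
force: [-0.4, 0.1, 0.1]
width: 0.005
gripper_force: 0.0
```

```bash
python3 - <<'E'
from h import *
np.set_printoptions(precision=4,suppress=True)
s=arm.observe();print(s["position"],R.from_rotvec(s["ee_rot"]).as_matrix())
im=save("wrist","pics/w1.png")
for q,z in(("tab",.12),("pivot",.11),("disc",.055),("foot",.18),("clamp",0)):
    for d in arm.place_of("wrist",q)[:2]:print(q,d["point"],round(d["conf"],2),atz("wrist",d["point"],z))
for d in arm.silhouettes("wrist","tab")[:1]:print("sil",d["point"],d["conf"],d["region"].sum())
m=(im[...,0]>150)&(im[...,1]<60)&(im[...,2]<60);p=np.argwhere(m).mean(0);print("red",m.sum(),p,atz("wrist",p,.12))
E
```

```text
[ 0.6024 -0.2099  0.5242] [[-0.3047  0.9524 -0.0007]
 [ 0.9524  0.3047 -0.0003]
 [-0.     -0.0008 -1.    ]]
tab [174.1, 320.2] 0.72 [ 0.6052 -0.2108  0.12  ]
pivot [104.5, 320.1] 0.91 [ 0.5764 -0.1231  0.11  ]
clamp [109.4, 322.0] 0.93 [ 0.5808 -0.1239  0.    ]
clamp [176.0, 317.7] 0.24 [ 0.6096 -0.2365  0.    ]
sil [178.5, 317.5] 0.9 1329
red 5 [167.8 326.2] [ 0.6104 -0.2     0.12  ]
```

View pics/w1.png

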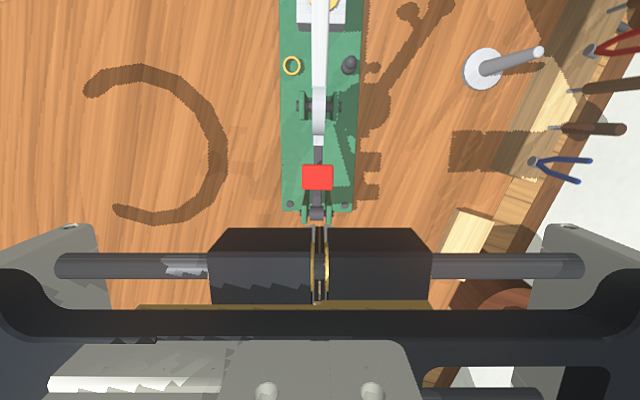

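The wrist picture shows the red tab at about (177,317), in line with the tool's x axis, and the clamp runs straight up the image. The position agrees with the fit to a few mm, so I'll descend.

```bash
python3 -m inch '-0.004 0.002 0.05 0 0; -0.004 0.002 0.1 0 0; -0.004 0.002 0.15 0 0; -0.004 0.002 0.19 0 0; -0.004 0.002 0.205 0 0'
python3 -m inch '0 0 0.005 0 0; 0 0 0.01 0 0; 0 0 0.015 0 0; 0 0 0.02 0 0; 0 0 0.02 0 0'
python3 -m inch '0 0 0.003 0 0; 0 0 0.006 0 0; 0 0 0.008 0 0; 0 0 0.008 0 0'
```

```text
clock: 3.75
position: [0.6042, -0.2119, 0.3158]
ee_rot: [-1.845, -2.536, 0.003]
force: [0.3, -0.2, 0.1]
width: 0.005
gripper_force: 0.0
clock: 4.25
position: [0.6054, -0.213, 0.2998]
ee_rot: [1.849, 2.539, 0.001]
force: [0.2, 1.1, -0.2]
width: 0.005
gripper_force: 0.0
clock: 4.65
position: [0.6055, -0.2126, 0.2919]
ee_rot: [1.849, 2.54, 0.001]
force: [-1.4, 1.8, 2.9]
width: 0.006
gripper_force: 1.5
```

```bash
for i in 1; do python3 -m inch '0 0 0.002 0 0; 0 0 0.004 0 0; 0 0 0.004 0 0' | grep -E 'pos|force:'; done
python3 -m inch '0 0 0.001 0 0; 0 0 0.002 0 0; 0 0 0.002 0 0'| grep -E 'pos|force:'
```

```text
position: [0.6055, -0.2126, 0.2882]
force: [-1.4, 4.2, 8.2]
gripper_force: 4.2
position: [0.6055, -0.2128, 0.2877]
force: [-7.0, 6.0, 21.4]
gripper_force: 11.3
```

```bash
python3 -m inch '0 0 -0.05 0 0; 0 0 -0.1 0 0; 0 0 -0.15 0 0; 0 0 -0.2 0 0; 0 0 -0.25 0 0'
python3 -m inch '0.05 0 -0.02 0 0; 0.09 0 -0.02 0 0; 0.11 0 -0.02 0 0; 0.11 0 -0.02 0 0'
python3 - <<'E'
from h import *
from fit import pts
np.set_printoptions(precision=4,suppress=True)
s=arm.observe();print(s["position"],R.from_rotvec(s["ee_rot"]).as_matrix())
a=save("side","pics/s2.png")
im=save("wrist","pics/w2.png")
rs=[]
for q in("knob","foot","tab","pivot"):
  for c in("side","wrist"):
    for d in arm.place_of(c,q)[:1]:
        print(q,c,d["point"],round(d["conf"],2),atz(c,d["point"],dict(knob=.2515,foot=.18,tab=.109,pivot=.11)[q]))
        if q=="knob":rs.append(ray(c,d["point"]))
if len(rs)>1:print(tri(rs))
w=cv2.resize(a[110:300,200:430],None,fx=2,fy=2)[:,:,::-1]
cv2.imwrite("pics/m2.png",np.hstack([w,cv2.resize(im[:,:,::-1],(340,w.shape[0]*1))]))
E
```

```text
clock: 5.75
position: [0.6048, -0.2131, 0.5378]
ee_rot: [1.85, 2.539, -0.0]
force: [1.7, -0.2, -0.8]
width: 0.002
gripper_force: 0.0
clock: 6.15
position: [0.5714, -0.105, 0.5558]
ee_rot: [-1.842, -2.544, -0.003]
force: [0.3, 0.1, 0.3]
width: 0.004
gripper_force: 0.0
[ 0.5714 -0.105   0.5558] [[-0.3118  0.9502  0.0004]
 [ 0.9502  0.3118  0.002 ]
 [ 0.0018  0.001  -1.    ]]
knob side [164.0, 282.8] 0.73 [0.5215 0.0129 0.2515]
knob wrist [54.8, 320.1] 0.78 [0.5342 0.0122 0.2515]
foot side [184.6, 288.3] 0.63 [0.5325 0.0072 0.18  ]
foot wrist [132.8, 342.4] 0.67 [ 0.583  -0.0488  0.18  ]
tab side [185.8, 289.4] 0.64 [0.5766 0.0913 0.109 ]
tab wrist [235.7, 318.2] 0.4 [ 0.6052 -0.2162  0.109 ]
pivot side [222.9, 323.8] 0.87 [ 0.5752 -0.1245  0.11  ]
[0.529  0.0161 0.2466]
```

View pics/m2.png

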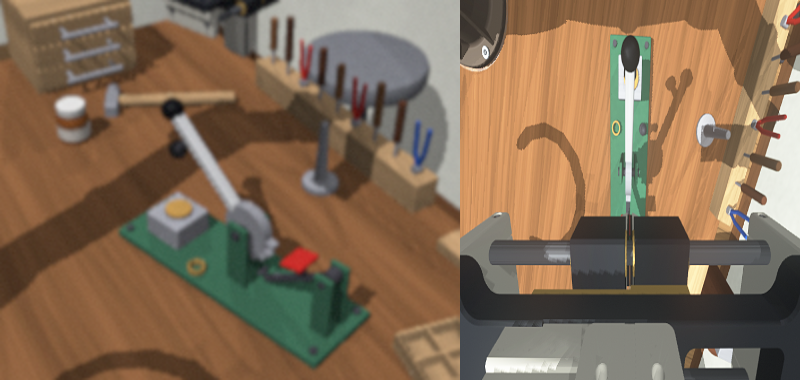

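View pics/w2.png

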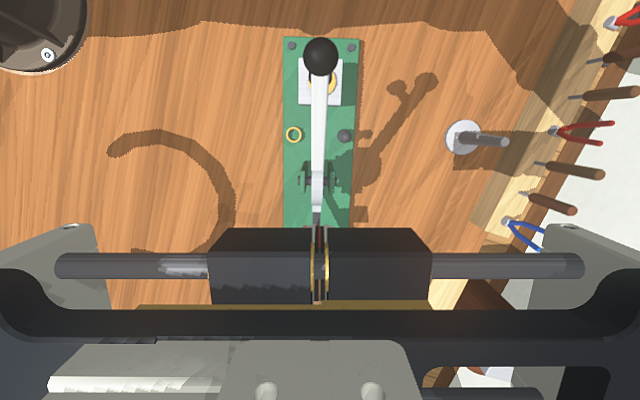

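The wrist picture shows the knob at (57,320), still raised, which puts it at (0.534, 0.012) and agrees with the fit. In the side crop the red tab looks sunk and tilted, so I'll move above the knob.

```bash
python3 -m inch '0.045 0.001 0 0 0; 0.09 0.001 0 0 0; 0.123 0.001 0.02 0 0; 0.123 0.001 0.06 0 0; 0.123 0.001 0.09 0 0'
python3 -m inch '0 0 0.005 0 0; 0 0 0.008 0 0; 0 0 0.008 0 0'
python3 -m inch '0.003 0 0.004 0 0; 0.006 0 0.008 0 0; 0.009 0 0.012 0 0; 0.012 0 0.016 0 0; 0.012 0 0.016 0 0'
```

```text
clock: 7.15
position: [0.5343, 0.0105, 0.4641]
ee_rot: [-1.846, -2.542, -0.001]
force: [-0.4, 0.4, -0.1]
width: 0.006
gripper_force: 0.0
clock: 7.45
position: [0.5353, 0.0085, 0.4587]
ee_rot: [1.85, 2.538, 0.001]
force: [-0.6, -0.6, 0.9]
width: 0.008
gripper_force: 0.0
clock: 7.95
position: [0.5308, 0.0212, 0.441]
ee_rot: [-1.848, -2.54, 0.001]
force: [-0.4, 0.3, -0.2]
width: 0.007
gripper_force: 0.0
```

```bash
python3 -m inch '0.002 0 0.004 0 0; 0.004 0 0.008 0 0; 0.006 0 0.012 0 0; 0.008 0 0.015 0 0; 0.008 0 0.015 0 0'
python3 - <<'E'
from h import *
a=save("side","pics/s3.png")
cv2.imwrite("pics/s3c.png",cv2.resize(a[70:300,200:430],None,fx=2,fy=2)[:,:,::-1])
E
```

```text
clock: 8.45
position: [0.5286, 0.0302, 0.427]
ee_rot: [-1.845, -2.541, -0.004]
force: [-1.6, 3.5, 5.0]
width: 0.006
gripper_force: 2.3
```

View pics/s3c.png

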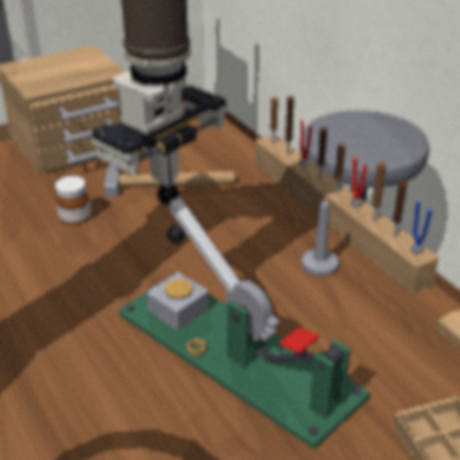

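The fingertips are on the knob, reading 5 N at an elevation of about 0.66, so the arm has already passed the 0.7 tooth stop. I'll follow the arc down.

```bash
python3 -m inch '0.007 0 0.009 0 0; 0.012 0 0.018 0 0; 0.017 0 0.026 0 0; 0.022 0 0.035 0 0; 0.026 0 0.044 0 0'
python3 -m inch '0.004 0 0.009 0 0; 0.007 0 0.019 0 0; 0.009 0 0.028 0 0; 0.012 0 0.038 0 0; 0.012 0 0.038 0 0'
```

```text
clock: 9.0
position: [0.521, 0.054, 0.3828]
ee_rot: [1.848, 2.54, 0.003]
force: [-0.6, 3.6, 4.8]
width: 0.008
gripper_force: 2.1
clock: 9.5
position: [0.5164, 0.0642, 0.343]
ee_rot: [-1.849, -2.539, 0.004]
force: [1.4, -0.3, -0.5]
width: 0.009
gripper_force: 0.0
```

```bash
python3 -m inch '0.001 0 0.008 0 0; 0.003 0 0.016 0 0; 0.003 0 0.022 0 0; 0.004 0 0.028 0 0'
```

```text
clock: 9.9
position: [0.5157, 0.0681, 0.3161]
ee_rot: [-1.849, -2.539, 0.0]
force: [-0.2, 1.0, 2.0]
width: 0.002
gripper_force: 1.2
```

```bash
python3 -m inch '0 0 0.003 0 0; 0 0 0.006 0 0; 0 0 0.008 0 0; 0 0 0.008 0 0'
```

```text
clock: 10.3
position: [0.5157, 0.068, 0.3084]
ee_rot: [1.849, 2.539, -0.0]
force: [-0.3, -0.5, -0.2]
width: 0.007
gripper_force: 0.0
```

```bash
python3 -m inch '0 0 0.002 0 0; 0 0 0.004 0 0; 0 0 0.004 0 0' | grep -E 'pos|force:'
python3 -m inch '0 0 0.001 0 0; 0 0 0.002 0 0; 0 0 0.002 0 0' | grep -E 'pos|force:'
```

```text
position: [0.5158, 0.068, 0.305]
force: [-2.3, 0.4, 7.5]
gripper_force: 3.8
position: [0.5159, 0.0678, 0.3044]
force: [-9.8, 1.3, 29.3]
gripper_force: 14.8
```

The arm stopped hard at TCP 0.304, where the level position was expected (0.305). I'll retreat and check.

```bash
python3 -m inch '0 0 -0.04 0 0; 0 0 -0.09 0 0; 0 0 -0.14 0 0; 0 0 -0.19 0 0; 0 0 -0.22 0 0'
python3 -m inch '-0.04 0 0 0 0; -0.09 0 0 0 0; -0.12 0 0 0 0; -0.12 0 0 0 0'
python3 - <<'E'
from h import *
np.set_printoptions(precision=4,suppress=True)
a=save("side","pics/s4.png");w=save("wrist","pics/w4.png")
for c in("side","wrist"):
  for q,z in(("knob",.11),("tab",.109),("foot",.061)):
    for d in arm.place_of(c,q)[:1]:print(c,q,d["point"],round(d["conf"],2),atz(c,d["point"],z))
A=cv2.resize(a[130:300,220:400],None,fx=2.2,fy=2.2)[:,:,::-1]
B=cv2.resize(w[0:230,200:450],(int(250*A.shape[0]/230),A.shape[0]))[:,:,::-1]
cv2.imwrite("pics/m4.png",np.hstack([A,B])[:, :800])
E
```

```text
clock: 11.4
position: [0.5159, 0.0672, 0.5263]
ee_rot: [1.849, 2.537, 0.005]
force: [0.1, 0.7, 0.4]
width: 0.004
gripper_force: 0.0
clock: 11.8
position: [0.5526, -0.0515, 0.5228]
ee_rot: [1.858, 2.531, -0.003]
force: [-0.5, -0.2, 0.4]
width: 0.007
gripper_force: 0.0
side knob [198.2, 278.2] 0.89 [0.5151 0.0483 0.11  ]
side tab [240.2, 348.0] 0.52 [ 0.5947 -0.2189  0.109 ]
side foot [213.6, 286.5] 0.95 [0.5282 0.0225 0.061 ]
wrist knob [78.8, 322.1] 0.6 [0.5193 0.0725 0.11  ]
wrist foot [124.4, 316.6] 0.8 [0.5301 0.0148 0.061 ]
```

View pics/m4.png

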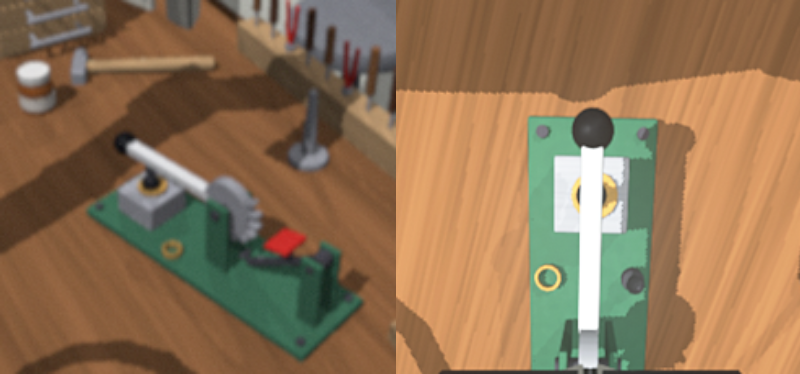

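The side crop shows the arm level with its foot on the brass disc and the tab down. The wrist view shows the ring and punch standing undisturbed and the hand clear.

```bash
python3 -c "
from cell import arm
print(arm.sign_off())"
```

```text
the job is handed in; nothing more can be done
None
```

I pressed the pawl tab to its stop, then pushed the arm down until its foot rested on the brass disc, and handed the job in at about 12 s with the hand clear; the final pictures show the arm level, the tab down and the ring and punch still standing.

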